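# Flip the re-order marker of the empty wire reel

### The job

One of the three reels on the wire rack has run out: flip the hinged marker in front of that bare reel right over its hinge, away from you, until it lies flat on the far side with its cross face up, so that the wire gets re-ordered. Push it over gently with the fingertips, without gripping it or flicking it over. Leave the other two markers as they are, keep off the reels, and do not shift anything that stands loose on the bench.

Things in the scene. Friction and masses are not known exactly. Their poses are not given: they have to be found in the camera images.
- rack: fixed grey steel rack, 190 x 400 x 125 mm (own x, y, z); origin: centre of underside; +x points from its marker side (nearer the robot) to its reel side. A 12 mm shaft along y at x = 55, z = 100 carries three reels. A 22 mm wide front rail (top z = 78) carries three hinged markers 120 mm apart, one before each reel; below the markers' near half is free space down to the bench
- reel_empty: the reel without wire: grey plastic, two 80 mm flanges, bare 32 mm core, 62 mm wide, lying across on the rack's shaft, free to spin; origin at its centre, 100 mm above the bench. It may sit at any of the three places
- reel_part: the same reel partly wound with copper wire (54 mm over the wire); origin at its centre
- reel_full: the same reel full of copper wire (72 mm over the wire); origin at its centre
- hinge1 (a point): middle of the hinge pin of the left (+y of the rack) marker, on the rack at x = -75, y = 120, z = 90 mm; its axes are those of the rack. The pin lies along the rack's y, between two 3 mm steel cheeks 69 mm apart, whose tops stand 9 mm above the pin
- marker1 (a joint): angle of the left (+y of the rack) marker: 0 = flat on the near side, towards the robot, ring face up; pi/2 = upright; pi = flat on the far side, towards its reel, cross face up. Starts between 0 and 0.25 rad. Stiff hinge: stays where it is left, turns under about 0.035 N m (under 1 N at the tab); end stops at 0 and pi
- ring_face1: the left (+y of the rack) marker's half (2.5 mm) with the black ring, up at the start. Origin mid-tab: on the marker's mid-plane, 62 mm from the pin. Whole marker: 5 mm aluminium plate, 60 mm wide from 3 to 52 mm from the pin, then a finger tab 26 mm wide to 72 mm; the mid-plane holds the pin axis. Axes at joint 0 are the rack's (tab points to -x), and turn with the marker
- cross_face1: the left (+y of the rack) marker's other half (2.5 mm thick), with the black cross, underneath at the start; same origin and axes as ring_face1
- hinge2 (a point): middle of the hinge pin of the middle marker, on the rack at x = -75, y = 0, z = 90 mm; its axes are those of the rack. The pin lies along the rack's y, between two 3 mm steel cheeks 69 mm apart, whose tops stand 9 mm above the pin
- marker2 (a joint): angle of the middle marker: 0 = flat on the near side, towards the robot, ring face up; pi/2 = upright; pi = flat on the far side, towards its reel, cross face up. Starts between 0 and 0.25 rad. Stiff hinge: stays where it is left, turns under about 0.035 N m (under 1 N at the tab); end stops at 0 and pi
- ring_face2: the middle marker's half (2.5 mm) with the black ring, up at the start. Origin mid-tab: on the marker's mid-plane, 62 mm from the pin. Whole marker: 5 mm aluminium plate, 60 mm wide from 3 to 52 mm from the pin, then a finger tab 26 mm wide to 72 mm; the mid-plane holds the pin axis. Axes at joint 0 are the rack's (tab points to -x), and turn with the marker
- cross_face2: the middle marker's other half (2.5 mm thick), with the black cross, underneath at the start; same origin and axes as ring_face2
- hinge3 (a point): middle of the hinge pin of the right (-y of the rack) marker, on the rack at x = -75, y = -120, z = 90 mm; its axes are those of the rack. The pin lies along the rack's y, between two 3 mm steel cheeks 69 mm apart, whose tops stand 9 mm above the pin
- marker3 (a joint): angle of the right (-y of the rack) marker: 0 = flat on the near side, towards the robot, ring face up; pi/2 = upright; pi = flat on the far side, towards its reel, cross face up. Starts between 0 and 0.25 rad. Stiff hinge: stays where it is left, turns under about 0.035 N m (under 1 N at the tab); end stops at 0 and pi
- ring_face3: the right (-y of the rack) marker's half (2.5 mm) with the black ring, up at the start. Origin mid-tab: on the marker's mid-plane, 62 mm from the pin. Whole marker: 5 mm aluminium plate, 60 mm wide from 3 to 52 mm from the pin, then a finger tab 26 mm wide to 72 mm; the mid-plane holds the pin axis. Axes at joint 0 are the rack's (tab points to -x), and turn with the marker
- cross_face3: the right (-y of the rack) marker's other half (2.5 mm thick), with the black cross, underneath at the start; same origin and axes as ring_face3
- spare_reel: full wire reel standing upright on its flange, 80 mm diameter, 62 mm high, loose beside the rack's left end; origin at the centre of its underside
- driver: round loudspeaker driver lying face up, 112 mm diameter, 58 mm high, loose beside the rack's right end; origin at the centre of its underside
- former_a: white plastic tube (coil former), 36 mm diameter, 26 mm high, standing loose on the bench below the gap between the left and middle markers; origin at the centre of its underside
- former_b: the same, below the gap between the middle and right markers; origin at the centre of its underside
- microphone: black hand microphone with a round grille, 180 mm long, 49 mm thick, lying loose; origin at the centre of its underside
- screwdriver: screwdriver lying loose; origin at the centre of its underside
- tape_roll: black roll of tape lying flat, 90 mm diameter, 19 mm high, loose; origin at the centre of its underside
- varnish_jar: small closed jar, 48 mm diameter, 62 mm high, loose; origin at the centre of its underside

How it is judged:
By the outcome, as a careful person would: the job done as asked, in the order asked, and still so for the second after the job is handed in, with the robot touching nothing.
It also fails if it takes over 38 s, if anything falls off the work surface, if the arm or the gripper's body presses on something with over 40 N, if the wrist force passes 120 N, or if a joint passes its speed limit or range.

### The arm

A 7-joint arm with a two-finger parallel gripper is mounted at the origin on the work surface. World frame = base frame: x ahead of the robot, y to its left, z up, the work surface at z = 0. Lengths are in m, angles in rad, forces in N, time in s.
With the tool pointing down it reaches from about 0.425 to 0.875 m from the base axis. Payload 4.7 kg.
Tool frame: the origin (TCP) lies between the finger pads; the fingertips stand 14 mm ahead of it and the grasp point (between the pads) lies 5 mm behind it; z points along the fingers, y is the line along which they close (so a half turn about z gives the same grasp; the last joint's range is limited). The gripper opens to 87 mm and grips with 3 to 60 N. Pads are 19 mm wide; open, the fingers measure 117 mm over their backs; the gripper's body (75 mm by 190 mm) begins 51 mm behind the grasp point.
Start: joints at [-1.173, 0.321, -0.07, 1.45, 0.023, 1.371, -0.057], TCP at [0.243, 0.603, 0.237] pointing down, gripper open.
Joint ranges: [-2.86, 2.86], [-0.3, 2.09], [-1.38, 1.24], [0.06, 2.45], [-1.56, 4.7], [0.09, 2.05], [-2.69, 2.69]. Speed limits (rad/s): [2.57, 2.57, 3.14, 3.14, 3.14, 3.14, 3.14].

### API

Orientations are given as a rotation vector (axis times angle).
In Python, from bench import ctrl gives the robot as it stands.
- The arm moves only by the tool step_arm, never from a script. Its argument "commands" is a list of rows, each an object with "travel": the shift along the tool's x, y, z in m, a list of three; "turn": the turn, a rotation vector about the tool's x, y, z in degrees, a list of three. A call has 1 to 5 rows; each row is the pose to reach, as a shift and turn from the pose commanded when the call began, along the tool's axes at that moment; what a row does not reach only later rows make up. A row lasts 1/10 s, in which the tool goes at most 50 mm and 8.59 degrees, less where a joint would pass 70% of its speed; a pose out of reach is approached as far as the arm can. A call with a gripper value outside its range is refused whole. "gripper" is the opening, from 0 (shut) to 1 (fully open), set as the call begins (left out, the last holds). The fingers move at their own pace and stop on an object; "force" is the grip in N (left out, the last holds). Time passes only in rows, so rows that repeat a pose let the fingers close. It gives the time, the measured TCP pose, the force, the opening and the grip force at its end, in the units of the state.
- ctrl.get_state(): the state, without advancing time (a new reading comes with each control period).
- ctrl.get_image(name): name is "scene" or "top"; returns the picture (400x640x3 uint8, red, green, blue); there is no depth.
- ctrl.camera_model(name): a dict with "fx", "fy", "cx", "cy" (pixels), "R" (3x3) and "t" (3): a world point X has camera coordinates R X + t. Camera axes: x right, y down, z forward; pixel columns grow to the right and rows downward; lengths in m; the calibration is good to about 2 mm. A picture is of the moment at which its call begins. camera_model takes no time and is no camera call.
- ctrl.close_job(): hands the job in; it is judged then, once.
The state is a dict: "time": time; "joint_positions": joint angles; "qd": joint speeds; "joint_torque": joint torques, N m; "position": TCP position; "tool_rot": TCP orientation; "ft_force": force on the tool from outside, world axes, zero at the start; "torque": the same for the moment, N m; "grip_width": opening from 0.0 (shut) to 1.0 (fully open); "grip_force": force on a finger pad.
Only numpy, scipy, OpenCV 4.12 (cv2) and the standard library are available. Lean on these libraries where they do the work, as an engineer would, in place of code of your own. Each camera call takes 0.05 s, during which the arm holds its last target. There are 200 camera calls.

## Working session

There is one attempt and no reset: what is moved stays moved. The work goes in short steps, Python scripts to look and compute and a tool call to move; the robot and the scene stay as the last step left them, time stands still between calls to the robot, and variables do not carry over. Pictures are saved under pics/ and viewed, at most 10 in all, crops included, and the job is handed in when it is done.

Besides the shell and the picture viewer there is one more tool, called after "Call:" as name(argument=value, ...) on one line, values as JSON. step_arm: Moves the arm, as the interface text tells. Its arguments: {"type":"object","properties":{"commands":{"type":"array"},"gripper":{"type":"number"},"force":{"type":"number"}},"required":["commands"]}

```bash
mkdir -p pics
python3 - <<'E'
from bench import ctrl
import cv2
for n in("scene","top"):
    cv2.imwrite(f"pics/{n}0.png",ctrl.get_image(n)[:,:,::-1])
    m=ctrl.camera_model(n);print(n,m)
s=ctrl.get_state();print({k:s[k] for k in("time","position","tool_rot","ft_force","grip_width")})
E
```

```text
scene {'fx': 361.89313161248396, 'fy': 361.89313161248396, 'cx': 322.4590708762471, 'cy': 203.87176188967317, 'R': array([[ 0.14869763,  0.98870913,  0.01852777],
       [ 0.5832457 , -0.07255661, -0.80904882],
       [-0.79856964,  0.13110988, -0.58744935]]), 't': array([-0.10302756, -0.23871306,  1.53975739])}
top {'fx': 443.3439888494994, 'fy': 443.3439888494994, 'cx': 315.18586008394936, 'cy': 201.67512536134004, 'R': array([[-0.05997872, -0.99819111, -0.00412992],
       [-0.96844436,  0.05919297, -0.24209858],
       [ 0.24190511, -0.01052116, -0.97024287]]), 't': array([0.03381873, 0.55973061, 1.14500347])}
{'time': 0.1, 'position': array([0.24325257, 0.60226898, 0.23557555]), 'tool_rot': array([-5.99059359e-01, -3.08371253e+00,  2.61985273e-03]), 'ft_force': array([-0.8438658 , -0.31544087,  0.1626815 ]), 'grip_width': 1.0023413878154899}
```

View pics/scene0.png

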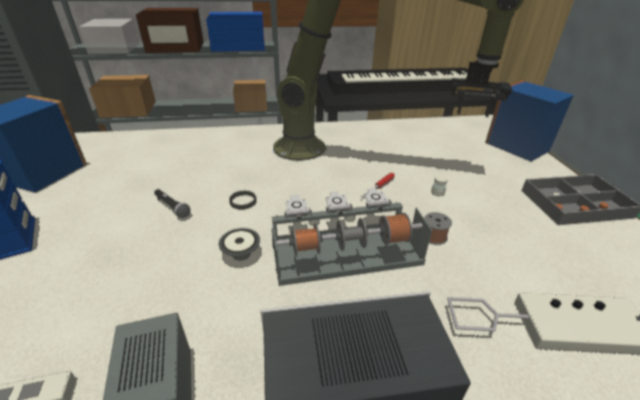

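View pics/top0.png

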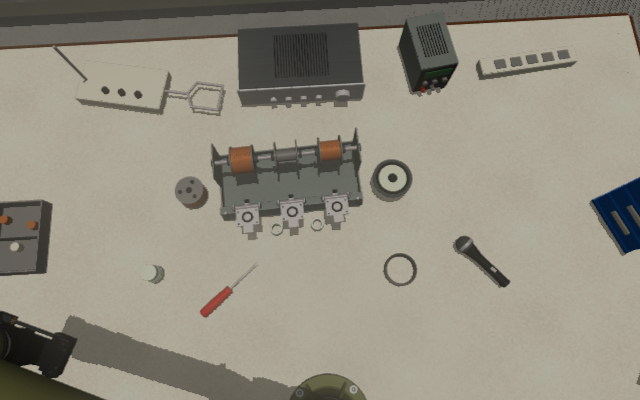

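The middle reel is bare: it shows grey at about (350,235) in the scene view and (287,155) in the top view, so marker2 is the one to flip. I'll zoom in to locate the rack precisely.

Run:
```python
import cv2
a=cv2.imread("pics/top0.png")[120:250,200:370]
cv2.imwrite("pics/topc.png",cv2.resize(a,None,fx=4.5,fy=4.5,interpolation=cv2.INTER_CUBIC))
a=cv2.imread("pics/scene0.png")[180:290,260:440]
cv2.imwrite("pics/scenec.png",cv2.resize(a,None,fx=4.4,fy=4.4,interpolation=cv2.INTER_CUBIC))
```

```text
(no output)
```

View pics/topc.png

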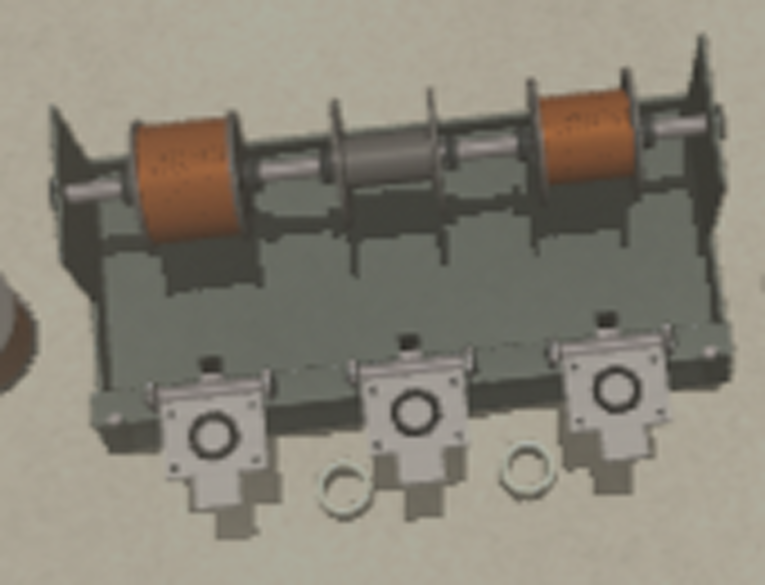

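View pics/scenec.png

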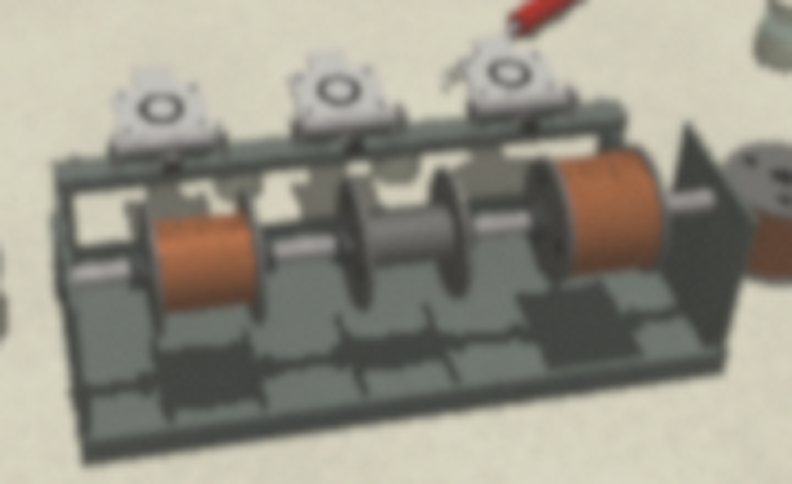

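```bash
cat > h.py <<'E'
from bench import ctrl
import numpy as np, cv2
def ray(n,u,v):
    m=ctrl.camera_model(n); R,t=m["R"],m["t"]
    d=R.T@np.array([(u-m["cx"])/m["fx"],(v-m["cy"])/m["fy"],1]); return -R.T@t,d
def plane(n,u,v,z):
    c,d=ray(n,u,v); return c+d*(z-c[2])/d[2]
def tri(a,b):
    A=[];B=[]
    for n,(u,v) in(("top",a),("scene",b)):
        c,d=ray(n,u,v);d=d/np.linalg.norm(d);P=np.eye(3)-np.outer(d,d);A.append(P);B.append(P@c)
    x,*_=np.linalg.lstsq(np.vstack(A),np.hstack(B),rcond=None)
    return x,np.linalg.norm(np.vstack(A)@x-np.hstack(B))
E
python3 - <<'E'
from h import *
np.set_printoptions(precision=4,suppress=True)
T=lambda p:(200+(p[0]+.5)/4.5-.5,120+(p[1]+.5)/4.5-.5)
S=lambda p:(260+(p[0]+.5)/4.4-.5,180+(p[1]+.5)/4.4-.5)
for a,b in(((214,435),(509,73)),((416,412),(338,90)),((617,389),(161,107))): print("ring",*tri(T(a),S(b)), plane("top",*T(a),.093))
ch=[plane("top",*T(p),.094) for p in((153,392),(268,380),(355,372),(470,358),(555,350),(667,335))]
for c in ch: print(c)
pts=np.array(ch)[:,:2]; yy=[154.5,85.5,34.5,-34.5,-85.5,-154.5]
# rail front top edge ends & shaft ends
for p in((95,420),(108,390),(730,355)): print("rail",plane("top",*T(p),.078))
for p in((65,192),(715,125)): print("shaft",plane("top",*T(p),.1))
d=(pts[0]+pts[1]-pts[4]-pts[5]);print("yaxis deg",np.degrees(np.arctan2(d[1],d[0])),np.linalg.norm(d)/2,pts.mean(0))
# tab tip ends
for p in((216,508),(420,483),(624,459)): print("tip",plane("top",*T(p),.098))
for p in((345,490),(528,469)): print("former",plane("top",*T(p),.026))
E
```

```text
ring [0.5253 0.1835 0.0956] 0.0008429462976537596 [0.5258 0.1833 0.093 ]
ring [0.5317 0.0636 0.0964] 0.0006424681340893358 [0.5324 0.0633 0.093 ]
ring [ 0.5381 -0.0558  0.0977] 0.0007517693082895475 [ 0.5392 -0.0566  0.093 ]
[0.5539 0.2187 0.094 ]
[0.5571 0.1503 0.094 ]
[0.5588 0.0984 0.094 ]
[0.5632 0.0296 0.094 ]
[ 0.5651 -0.0213  0.094 ]
[ 0.5702 -0.0888  0.094 ]
rail [0.5427 0.2566 0.078 ]
rail [0.5608 0.2487 0.078 ]
rail [ 0.5596 -0.1272  0.078 ]
shaft [0.6804 0.269  0.1   ]
shaft [ 0.6992 -0.1278  0.1   ]
yaxis deg 92.9018720976537 0.23985714217312304 [0.5614 0.0645]
tip [0.481  0.1824 0.098 ]
tip [0.4886 0.0628 0.098 ]
tip [ 0.4956 -0.0574  0.098 ]
former [0.5009 0.1127 0.026 ]
former [ 0.5072 -0.0016  0.026 ]
```

```bash
cat >> h.py <<'E'
from scipy.spatial.transform import Rotation as Ro
np.set_printoptions(precision=4,suppress=True)
H=np.array([.561,.0645,.090]); a=np.radians(2.95)
ex=np.array([np.cos(a),np.sin(a),0]); ey=np.array([-np.sin(a),np.cos(a),0]); ez=np.array([0,0,1.])
def Rt(phi):
    s,c=np.sin(np.radians(phi)),np.cos(np.radians(phi))
    return np.column_stack([-c*ex-s*ez, ey, s*ex-c*ez])
def go(p,phi):      # p: TCP, hinge-relative rack x,y and absolute z
    s=ctrl.get_state(); R=Ro.from_rotvec(s["tool_rot"]); q=H+p[0]*ex+p[1]*ey; q[2]=p[2]
    print("travel",R.inv().apply(q-s["position"]),"turn",np.degrees((R.inv()*Ro.from_matrix(Rt(phi))).as_rotvec()))
def st():
    s=ctrl.get_state(); d=s["position"]-H; R=Ro.from_rotvec(s["tool_rot"]).as_matrix()
    print("t",s["time"],"rel",d@ex,d@ey,s["position"][2],"F",s["ft_force"],"tilt",np.degrees(np.arctan2(R[:,2]@ex,-R[2,2])),"yerr",np.degrees(R[:,1]@ex),"q",s["joint_positions"])
E
python3 -c "
from h import *
st();go([-.16,0,.25],45);go([-.16,0,.25],0)"
```

```text
t 0.1 rel -0.2896503612736159 0.5534090473008323 0.2355755540811732 F [-0.8439 -0.3154  0.1627] tilt -0.03579551540875897 yerr 24.157406222591106 q [-1.1729  0.3217 -0.0701  1.4516  0.0226  1.3708 -0.0569]
travel [-0.3509 -0.4472 -0.0136] turn [ -9.8807 -44.2883 -23.5969]
travel [-0.3509 -0.4472 -0.0136] turn [ -0.096   -0.0157 -24.9373]
```

Call:
step_arm(commands=[{"travel":[-0.03,-0.037,-0.001],"turn":[0,0,-5]},{"travel":[-0.06,-0.075,-0.002],"turn":[0,0,-10]},{"travel":[-0.09,-0.112,-0.004],"turn":[0,0,-15]},{"travel":[-0.12,-0.15,-0.005],"turn":[0,0,-20]},{"travel":[-0.15,-0.187,-0.006],"turn":[0,0,-24.9]}], gripper=0, force=5)

```text
time: 0.6
position: [0.3127, 0.3709, 0.2422]
tool_rot: [0.085, -3.14, 0.001]
ft_force: [0.5, 0.4, 1.3]
grip_width: 0.63
grip_force: 0.0
```

```bash
python3 -c "
from h import *
st();go([-.16,0,.25],45)"
```

```text
t 0.6 rel -0.23220989858823834 0.31878771399981143 0.24219543683705863 F [0.4971 0.38   1.331 ] tilt -0.014761411219164062 yerr -0.16332087300104953 q [-0.9354 -0.0308  0.0101  1.8381  0.0004  1.3348  0.6997]
travel [-0.0713 -0.319  -0.0077] turn [  0.0443 -45.0148   0.1631]
```

Call:
step_arm(commands=[{"travel":[-0.012,-0.045,-0.001],"turn":[0,-6,0]},{"travel":[-0.024,-0.09,-0.002],"turn":[0,-12,0]},{"travel":[-0.036,-0.135,-0.004],"turn":[0,-18,0]},{"travel":[-0.048,-0.18,-0.005],"turn":[0,-24,0]},{"travel":[-0.06,-0.225,-0.006],"turn":[0,-30,0]}])

```text
time: 1.1
position: [0.373, 0.2349, 0.2136]
tool_rot: [-0.052, 2.809, -0.048]
ft_force: [1.3, -2.9, 1.5]
grip_width: 0.173
grip_force: 0.0
```

```bash
python3 -c "
from h import *
st();go([-.16,0,.25],45);go([-.13,0,.15],45)"
```

```text
t 1.1 rel -0.17896410045527728 0.179885762833179 0.21362136510604493 F [ 1.2744 -2.8974  1.5221] tilt 18.96309490630734 yerr 1.1966691252048232 q [-0.6621 -0.2939 -0.1434  2.1568  0.2453  1.0738  0.7085]
travel [-0.031  -0.1807 -0.0204] turn [ -2.5519 -26.0238   0.1702]
travel [-0.0269 -0.1762  0.0839] turn [ -2.5519 -26.0238   0.1702]
```

```bash
python3 -c "
from h import *
st();go([-.12,0,.18],25)"
```

```text
t 1.1 rel -0.17896410045527728 0.179885762833179 0.21362136510604493 F [ 1.2744 -2.8974  1.5221] tilt 18.96309490630734 yerr 1.1966691252048232 q [-0.6621 -0.2939 -0.1434  2.1568  0.2453  1.0738  0.7085]
travel [-0.0461 -0.1772  0.0588] turn [-2.5221 -6.0271 -0.2733]
```

Call:
step_arm(commands=[{"travel":[-0.015,-0.035,0.014],"turn":[0,-1,0]},{"travel":[-0.03,-0.07,0.028],"turn":[-1,-2,0]},{"travel":[-0.046,-0.11,0.045],"turn":[-2,-3,0]},{"travel":[-0.046,-0.15,0.055],"turn":[-2.5,-5,0]},{"travel":[-0.046,-0.177,0.059],"turn":[-2.5,-6,0]}])

```text
time: 1.6
position: [0.4538, 0.0917, 0.1596]
tool_rot: [-0.084, 2.759, 0.023]
ft_force: [-1.4, 0.3, 0.6]
grip_width: 0.003
grip_force: 0.0
```

```bash
python3 -c "
from h import *
st();go([-.12,0,.15],25);go([-.115,0,.078],25)"
```

```text
t 1.6 rel -0.10570704398480925 0.0326730192697203 0.15956779838405327 F [-1.3815  0.3171  0.6352] tilt 21.870593275509343 yerr -0.5917971673735789 q [ 0.0863 -0.3011 -0.3531  2.2755 -0.0425  0.7745  1.3847]
travel [ 0.0171 -0.0326  0.0033] turn [ 0.5028 -3.1275  0.4272]
travel [ 0.0393 -0.033   0.072 ] turn [ 0.5028 -3.1275  0.4272]
```

```bash
python3 -c "
from h import *
go([-.103,0,.12],22);go([-.103,0,.078],22)"
```

```text
travel [ 0.0125 -0.0329  0.0374] turn [ 0.4913 -0.1275  0.4401]
travel [ 0.0281 -0.0331  0.0764] turn [ 0.4913 -0.1275  0.4401]
```

Call:
step_arm(commands=[{"travel":[0.003,-0.007,0.008],"turn":[0,0,0]},{"travel":[0.006,-0.015,0.016],"turn":[0,0,0]},{"travel":[0.009,-0.025,0.026],"turn":[0.2,0,0.2]},{"travel":[0.012,-0.033,0.037],"turn":[0.5,0,0.4]},{"travel":[0.012,-0.033,0.037],"turn":[0.5,0,0.4]}])

```text
time: 2.1
position: [0.4568, 0.0608, 0.1188]
tool_rot: [-0.076, 2.763, 0.013]
ft_force: [0.3, 0.9, -0.7]
grip_width: 0.0
grip_force: 0.0
```

```bash
python3 -c "
from h import *
st();go([-.103,0,.078],22)"
```

```text
t 2.1 rel -0.10424609536692692 0.0017025951916390602 0.11879662185969833 F [ 0.2625  0.8698 -0.6582] tilt 21.61057445896225 yerr -0.17720320324130065 q [ 0.1003 -0.2473 -0.3067  2.3294 -0.0249  0.6755  1.4305]
travel [ 0.0139 -0.0017  0.0384] turn [ 0.0212 -0.3894  0.1824]
```

Call:
step_arm(commands=[{"travel":[0.003,-0.001,0.008],"turn":[0,0,0]},{"travel":[0.006,-0.002,0.016],"turn":[0,0,0]},{"travel":[0.009,-0.002,0.024],"turn":[0,0,0]},{"travel":[0.011,-0.002,0.031],"turn":[0,0,0]},{"travel":[0.011,-0.002,0.031],"turn":[0,0,0]}])

```text
time: 2.6
position: [0.4587, 0.058, 0.0866]
tool_rot: [-0.072, 2.762, 0.013]
ft_force: [0.1, 0.1, 0.3]
grip_width: 0.006
grip_force: 0.0
```

Run:
```python
from h import *
st()
for n,(y,x) in(("scene",(180,260)),):
    a=ctrl.get_image(n)[150:290,240:440,::-1]
    cv2.imwrite("pics/s1.png",cv2.resize(a,None,fx=4,fy=4,interpolation=cv2.INTER_CUBIC))
```

```text
t 2.6 rel -0.10247763100262276 -0.0012542549032447654 0.08664382672938528 F [0.1252 0.1441 0.2948] tilt 21.685933573944382 yerr -0.040068274497908334 q [ 0.1138 -0.1909 -0.3224  2.3617  0.0008  0.5874  1.408 ]
```

View pics/s1.png

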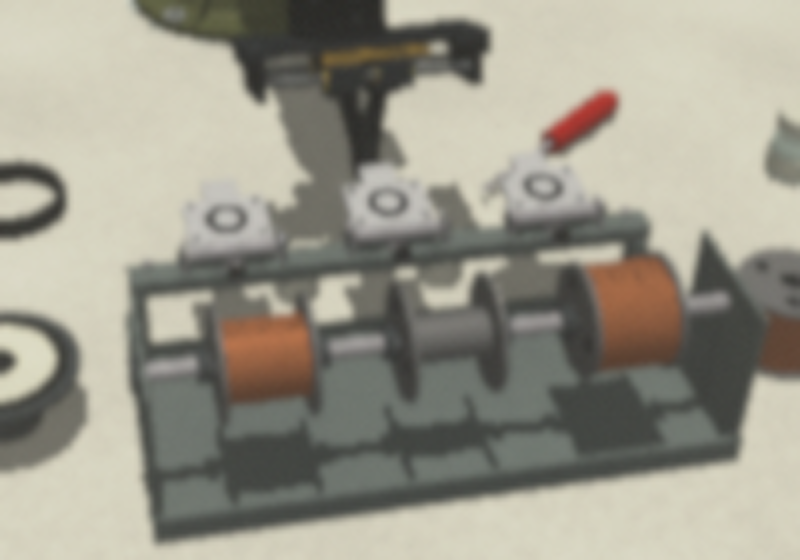

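```bash
cat > plan.py <<'E'
from h import *
def tcp(deg,phi):
    th=np.radians(deg);s,c=np.sin(np.radians(phi)),np.cos(np.radians(phi))
    u=np.array([-np.cos(th),np.sin(th)]); n=np.array([-np.sin(th),-np.cos(th)])*.0025
    x=np.array([-c,-s]);z=np.array([s,-c])
    if deg<90-phi: C=.072*u+n+.012*z
    elif deg<90+phi: C=.060*u+n
    else: C=.041*u+n-.019*x
    return C+.0095*x-.014*z, x,z
def table(a,b,step,phi=21.7):
    s=ctrl.get_state(); d=s["position"]-H; p=np.array([d@ex,d[2]])
    L=list(np.arange(a,b+.1,step))
    for i in range(0,len(L),5):
        for t in L[i:i+5]:
            q,x,z=tcp(t,phi); print(t,"X %.3f Z %.3f"%tuple(q),"tr %.3f %.3f"%((q-p)@x,(q-p)@z))
        p=q; print()
E
python3 -c "
from plan import *
table(2,22,5);"
```

```text
2.0 X -0.082 Z -0.002 tr -0.019 0.007
7.0 X -0.081 Z 0.005 tr -0.022 0.001
12.0 X -0.081 Z 0.011 tr -0.025 -0.005
17.0 X -0.079 Z 0.017 tr -0.029 -0.010
22.0 X -0.077 Z 0.023 tr -0.032 -0.015
```

Call:
step_arm(commands=[{"travel":[-0.007,0.001,0.003],"turn":[0,0,0]},{"travel":[-0.014,0.001,0.006],"turn":[0,0,0]},{"travel":[-0.02,0.001,0.007],"turn":[0,0,0]},{"travel":[-0.022,0.001,0.001],"turn":[0,0,0]},{"travel":[-0.025,0.001,-0.005],"turn":[0,0,0]}])

```text
time: 3.15
position: [0.4811, 0.0601, 0.1023]
tool_rot: [-0.072, 2.76, 0.013]
ft_force: [-0.4, 0.0, 0.1]
grip_width: 0.006
grip_force: 0.3
```

```bash
python3 -c "
from plan import *
st();table(17,67,5)"
```

```text
t 3.15 rel -0.0799996644692898 -0.0002876171924554473 0.10231489181128402 F [-0.4247  0.0457  0.0509] tilt 21.81325935077205 yerr -0.02238255844010456 q [ 0.1197 -0.1618 -0.3221  2.3028  0.0131  0.6161  1.4053]
17.0 X -0.079 Z 0.017 tr -0.003 -0.004
22.0 X -0.077 Z 0.023 tr -0.006 -0.009
27.0 X -0.075 Z 0.029 tr -0.011 -0.013
32.0 X -0.072 Z 0.034 tr -0.016 -0.018
37.0 X -0.069 Z 0.040 tr -0.021 -0.021

42.0 X -0.065 Z 0.045 tr -0.005 -0.003
47.0 X -0.060 Z 0.049 tr -0.011 -0.006
52.0 X -0.056 Z 0.054 tr -0.017 -0.008
57.0 X -0.051 Z 0.057 tr -0.023 -0.010
62.0 X -0.046 Z 0.061 tr -0.029 -0.011

67.0 X -0.040 Z 0.064 tr -0.006 -0.001
```

Call:
step_arm(commands=[{"travel":[-0.003,0,-0.004],"turn":[0,0,0]},{"travel":[-0.006,0,-0.009],"turn":[0,0,0]},{"travel":[-0.011,0,-0.013],"turn":[0,0,0]},{"travel":[-0.016,0,-0.018],"turn":[0,0,0]},{"travel":[-0.021,0,-0.021],"turn":[0,0,0]}])

```text
time: 3.65
position: [0.4931, 0.0608, 0.1303]
tool_rot: [-0.072, 2.759, 0.013]
ft_force: [-2.0, 0.9, 0.8]
grip_width: 0.006
grip_force: 0.6
```

Run:
```python
from plan import *
st();table(42,67,5)
a=ctrl.get_image("scene")[150:290,240:440,::-1]
cv2.imwrite("pics/s2.png",cv2.resize(a,None,fx=4,fy=4,interpolation=cv2.INTER_CUBIC))
```

```text
t 3.65 rel -0.06797130402026424 -0.00022656774117162947 0.13030586368304012 F [-1.9832  0.9416  0.7933] tilt 21.884876965593946 yerr -0.02509868071761739 q [ 0.1196 -0.1749 -0.313   2.25    0.0032  0.6801  1.4216]
42.0 X -0.065 Z 0.045 tr -0.005 -0.003
47.0 X -0.060 Z 0.049 tr -0.010 -0.006
52.0 X -0.056 Z 0.054 tr -0.016 -0.008
57.0 X -0.051 Z 0.057 tr -0.022 -0.010
62.0 X -0.046 Z 0.061 tr -0.028 -0.011

67.0 X -0.040 Z 0.064 tr -0.006 -0.001
```

View pics/s2.png

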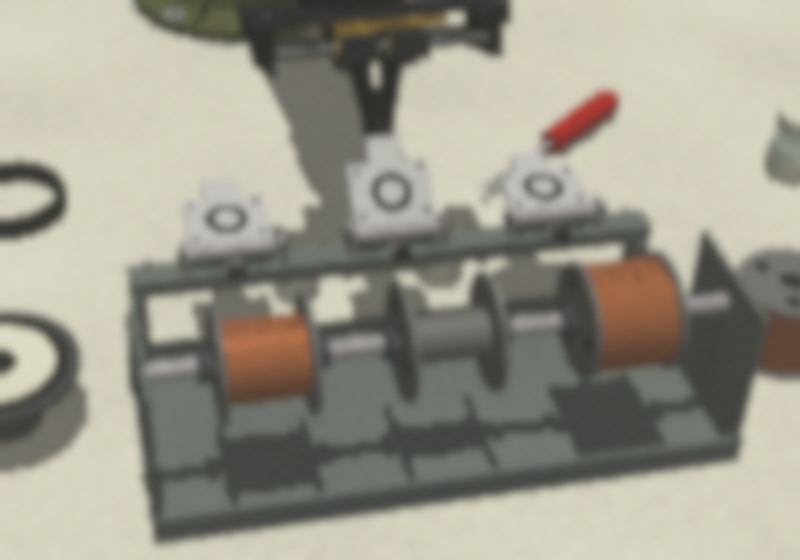

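The middle marker is rising: its ring is at about (390,192), with the tab resting on the fingers at (380,140). The neighbouring markers haven't moved, so I'll carry on.

Call:
step_arm(commands=[{"travel":[-0.005,0,-0.003],"turn":[0,0,0]},{"travel":[-0.01,0,-0.006],"turn":[0,0,0]},{"travel":[-0.016,0,-0.008],"turn":[0,0,0]},{"travel":[-0.022,0,-0.01],"turn":[0,0,0]},{"travel":[-0.028,0,-0.011],"turn":[0,0,0]}])

```text
time: 4.2
position: [0.515, 0.0619, 0.1504]
tool_rot: [-0.072, 2.759, 0.013]
ft_force: [-0.1, -0.2, 0.4]
grip_width: 0.007
grip_force: 0.3
```

```bash
python3 -c "
from plan import *
st();table(66,180,4.75,22)"
```

```text
t 4.2 rel -0.04602806929055621 -0.00019265525410717434 0.15042439768113752 F [-0.0851 -0.205   0.4242] tilt 21.84917856039949 yerr -0.025689671410824923 q [ 0.1232 -0.1471 -0.3099  2.1831  0.0122  0.721   1.4231]
66.0 X -0.041 Z 0.063 tr -0.006 -0.001
70.75 X -0.036 Z 0.065 tr -0.011 -0.001
75.5 X -0.031 Z 0.067 tr -0.016 -0.001
80.25 X -0.027 Z 0.068 tr -0.021 0.000
85.0 X -0.022 Z 0.069 tr -0.026 0.001

89.75 X -0.017 Z 0.069 tr -0.005 0.001
94.5 X -0.012 Z 0.069 tr -0.009 0.003
99.25 X -0.007 Z 0.069 tr -0.014 0.006
104.0 X -0.002 Z 0.068 tr -0.018 0.008
108.75 X 0.003 Z 0.067 tr -0.022 0.011

113.5 X 0.018 Z 0.055 tr -0.009 0.017
118.25 X 0.021 Z 0.054 tr -0.012 0.019
123.0 X 0.024 Z 0.052 tr -0.014 0.022
127.75 X 0.027 Z 0.050 tr -0.016 0.024
132.5 X 0.029 Z 0.048 tr -0.018 0.027

137.25 X 0.032 Z 0.046 tr -0.002 0.003
142.0 X 0.034 Z 0.044 tr -0.003 0.006
146.75 X 0.036 Z 0.041 tr -0.004 0.009
151.5 X 0.038 Z 0.038 tr -0.005 0.013
156.25 X 0.040 Z 0.035 tr -0.005 0.016

161.0 X 0.042 Z 0.032 tr -0.000 0.003
165.75 X 0.043 Z 0.029 tr -0.000 0.007
170.5 X 0.044 Z 0.026 tr 0.000 0.010
175.25 X 0.044 Z 0.022 tr 0.001 0.014
180.0 X 0.045 Z 0.019 tr 0.002 0.017
```

```bash
sed -i 's/elif deg<90+phi/elif deg<180-phi/' plan.py; python3 -c "
from plan import *
table(66,180,4.75,22)"
```

```text
66.0 X -0.041 Z 0.063 tr -0.006 -0.001
70.75 X -0.036 Z 0.065 tr -0.011 -0.001
75.5 X -0.031 Z 0.067 tr -0.016 -0.001
80.25 X -0.027 Z 0.068 tr -0.021 0.000
85.0 X -0.022 Z 0.069 tr -0.026 0.001

89.75 X -0.017 Z 0.069 tr -0.005 0.001
94.5 X -0.012 Z 0.069 tr -0.009 0.003
99.25 X -0.007 Z 0.069 tr -0.014 0.006
104.0 X -0.002 Z 0.068 tr -0.018 0.008
108.75 X 0.003 Z 0.067 tr -0.022 0.011

113.5 X 0.008 Z 0.065 tr -0.004 0.003
118.25 X 0.012 Z 0.063 tr -0.007 0.007
123.0 X 0.017 Z 0.061 tr -0.010 0.011
127.75 X 0.021 Z 0.058 tr -0.013 0.015
132.5 X 0.025 Z 0.055 tr -0.016 0.019

137.25 X 0.028 Z 0.052 tr -0.002 0.004
142.0 X 0.032 Z 0.048 tr -0.004 0.009
146.75 X 0.035 Z 0.044 tr -0.005 0.014
151.5 X 0.037 Z 0.040 tr -0.006 0.019
156.25 X 0.040 Z 0.036 tr -0.007 0.024

161.0 X 0.042 Z 0.032 tr -0.000 0.004
165.75 X 0.043 Z 0.029 tr -0.000 0.007
170.5 X 0.044 Z 0.026 tr 0.000 0.011
175.25 X 0.044 Z 0.022 tr 0.001 0.014
180.0 X 0.045 Z 0.019 tr 0.002 0.017
```

Call:
step_arm(commands=[{"travel":[-0.006,0,-0.001],"turn":[0,0,0]},{"travel":[-0.011,0,-0.001],"turn":[0,0,0]},{"travel":[-0.016,0,-0.001],"turn":[0,0,0]},{"travel":[-0.021,0,0],"turn":[0,0,0]},{"travel":[-0.026,0,0.001],"turn":[0,0,0]}])

```text
time: 4.7
position: [0.5393, 0.0632, 0.1588]
tool_rot: [-0.072, 2.76, 0.013]
ft_force: [-0.5, -1.1, -0.5]
grip_width: 0.005
grip_force: 0.3
```

Call:
step_arm(commands=[{"travel":[-0.005,0,0.001],"turn":[0,0,0]},{"travel":[-0.009,0,0.003],"turn":[0,0,0]},{"travel":[-0.014,0,0.006],"turn":[0,0,0]},{"travel":[-0.018,0,0.008],"turn":[0,0,0]},{"travel":[-0.022,0,0.011],"turn":[0,0,0]}])

```text
time: 5.2
position: [0.5638, 0.0645, 0.1566]
tool_rot: [-0.072, 2.76, 0.013]
ft_force: [-1.1, -0.3, -0.3]
grip_width: 0.006
grip_force: 0.3
```

Run:
```python
from plan import *
st();table(113.5,180,4.75,22)
a=ctrl.get_image("scene")[130:290,240:440,::-1]
cv2.imwrite("pics/s3.png",cv2.resize(a,None,fx=3.7,fy=3.7,interpolation=cv2.INTER_CUBIC))
```

```text
t 5.2 rel 0.0027471621014362063 -0.00015893782385889148 0.15656030333857926 F [-1.0906 -0.3202 -0.2996] tilt 21.821510641155445 yerr -0.026075584131108408 q [ 0.1269 -0.0402 -0.3128  2.0766  0.0586  0.7266  1.3984]
113.5 X 0.008 Z 0.065 tr -0.004 0.003
118.25 X 0.012 Z 0.063 tr -0.008 0.006
123.0 X 0.017 Z 0.061 tr -0.011 0.010
127.75 X 0.021 Z 0.058 tr -0.014 0.014
132.5 X 0.025 Z 0.055 tr -0.016 0.019

137.25 X 0.028 Z 0.052 tr -0.002 0.004
142.0 X 0.032 Z 0.048 tr -0.004 0.009
146.75 X 0.035 Z 0.044 tr -0.005 0.014
151.5 X 0.037 Z 0.040 tr -0.006 0.019
156.25 X 0.040 Z 0.036 tr -0.007 0.024

161.0 X 0.042 Z 0.032 tr -0.000 0.004
165.75 X 0.043 Z 0.029 tr -0.000 0.007
170.5 X 0.044 Z 0.026 tr 0.000 0.011
175.25 X 0.044 Z 0.022 tr 0.001 0.014
180.0 X 0.045 Z 0.019 tr 0.002 0.017
```

View pics/s3.png

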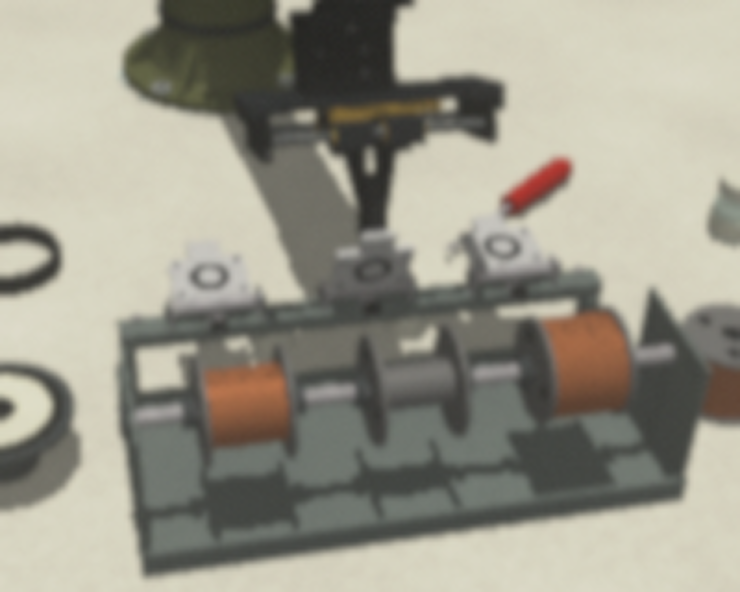

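The middle marker has passed upright. It now leans to the far side, with its ring face in shadow at about (373,270) and the fingers behind the tab at (372,225). I'll keep pushing.

Call:
step_arm(commands=[{"travel":[-0.004,0,0.003],"turn":[0,0,0]},{"travel":[-0.008,0,0.006],"turn":[0,0,0]},{"travel":[-0.011,0,0.01],"turn":[0,0,0]},{"travel":[-0.014,0,0.014],"turn":[0,0,0]},{"travel":[-0.016,0,0.019],"turn":[0,0,0]}])

```text
time: 5.75
position: [0.5859, 0.0657, 0.145]
tool_rot: [-0.072, 2.759, 0.013]
ft_force: [0.3, -0.0, -0.0]
grip_width: 0.009
grip_force: 0.3
```

Call:
step_arm(commands=[{"travel":[-0.002,0,0.004],"turn":[0,0,0]},{"travel":[-0.004,0,0.009],"turn":[0,0,0]},{"travel":[-0.005,0,0.014],"turn":[0,0,0]},{"travel":[-0.006,0,0.019],"turn":[0,0,0]},{"travel":[-0.007,0,0.024],"turn":[0,0,0]}])

```text
time: 6.25
position: [0.6007, 0.0664, 0.1248]
tool_rot: [-0.072, 2.76, 0.013]
ft_force: [-0.6, -0.1, 0.1]
grip_width: 0.01
grip_force: 0.3
```

```bash
python3 -c "
from plan import *
st();table(161,180,4.75,22)"
```

```text
t 6.25 rel 0.03978764432479419 -0.00017390503058496118 0.12482922460161901 F [-0.6015 -0.135   0.0734] tilt 21.809165083687613 yerr -0.026771502403481494 q [ 0.1187  0.0792 -0.3115  2.0302  0.1226  0.6618  1.3531]
161.0 X 0.042 Z 0.032 tr -0.001 0.003
165.75 X 0.043 Z 0.029 tr -0.001 0.006
170.5 X 0.044 Z 0.026 tr -0.000 0.010
175.25 X 0.044 Z 0.022 tr 0.001 0.013
180.0 X 0.045 Z 0.019 tr 0.001 0.016
```

Call:
step_arm(commands=[{"travel":[-0.001,0,0.003],"turn":[0,0,0]},{"travel":[-0.001,0,0.006],"turn":[0,0,0]},{"travel":[0,0,0.01],"turn":[0,0,0]},{"travel":[0.001,0,0.013],"turn":[0,0,0]},{"travel":[0.001,0,0.015],"turn":[0,0,0]}])

```text
time: 6.75
position: [0.6054, 0.0666, 0.1108]
tool_rot: [-0.072, 2.76, 0.013]
ft_force: [0.1, -0.3, 0.4]
grip_width: 0.007
grip_force: 0.3
```

Call:
step_arm(commands=[{"travel":[0,0,0.0005],"turn":[0,0,0]},{"travel":[0,0,0.001],"turn":[0,0,0]},{"travel":[0,0,0.001],"turn":[0,0,0]}])

```text
time: 7.05
position: [0.6056, 0.0666, 0.1101]
tool_rot: [-0.072, 2.76, 0.013]
ft_force: [0.5, -1.4, 0.3]
grip_width: 0.009
grip_force: 0.2
```

Call:
step_arm(commands=[{"travel":[0.0002,0,0.0005],"turn":[0,0,0]},{"travel":[0.0004,0,0.001],"turn":[0,0,0]},{"travel":[0.0006,0,0.0015],"turn":[0,0,0]},{"travel":[0.0008,0,0.002],"turn":[0,0,0]}])

```text
time: 7.45
position: [0.6059, 0.0666, 0.1088]
tool_rot: [-0.072, 2.759, 0.012]
ft_force: [-5.9, -0.6, 9.9]
grip_width: 0.007
grip_force: 4.5
```

```bash
python3 -c "
from plan import *
st()"
```

```text
t 7.45 rel 0.044984698963350556 -0.0001870131297342851 0.10881455297620111 F [-5.9214 -0.5929  9.9056] tilt 21.86988342041138 yerr -0.025004467069005668 q [ 0.1136  0.1102 -0.3088  2.0344  0.1445  0.6281  1.3349]
```

End stop felt: 10 N at exactly the height expected for flat. Retracting.

Call:
step_arm(commands=[{"travel":[-0.002,0,-0.006],"turn":[0,0,0]},{"travel":[-0.006,0,-0.02],"turn":[0,0,0]},{"travel":[-0.01,0,-0.05],"turn":[0,0,0]},{"travel":[-0.012,0,-0.085],"turn":[0,0,0]},{"travel":[-0.015,0,-0.12],"turn":[0,0,0]}])

```text
time: 7.95
position: [0.5743, 0.0651, 0.2257]
tool_rot: [-0.072, 2.761, 0.013]
ft_force: [0.4, -0.2, 0.7]
grip_width: 0.007
grip_force: 0.0
```

Call:
step_arm(commands=[{"travel":[0,0.04,0],"turn":[0,0,0]},{"travel":[0,0.08,0],"turn":[0,0,0]},{"travel":[0,0.12,0],"turn":[0,0,0]},{"travel":[0,0.15,0],"turn":[0,0,0]},{"travel":[0,0.15,0],"turn":[0,0,0]}])

```text
time: 8.45
position: [0.5659, 0.2211, 0.2252]
tool_rot: [-0.083, 2.759, 0.018]
ft_force: [-0.1, 0.3, 0.1]
grip_width: 0.007
grip_force: 0.0
```

Run:
```python
from plan import *
st()
a=ctrl.get_image("scene")[170:290,240:440,::-1]; b=ctrl.get_image("top")[120:250,180:380,::-1]
cv2.imwrite("pics/s4.png",np.vstack([cv2.resize(i,None,fx=2.3,fy=2.3,interpolation=cv2.INTER_CUBIC) for i in(a,b)]))
```

```text
t 8.45 rel 0.012940586059634298 0.15615168981851876 0.22518160032949247 F [-0.0878  0.2693  0.1215] tilt 21.857679659329172 yerr -0.5011067273206405 q [-0.0081  0.0089 -0.501   1.8862  0.2095  0.9108  1.0217]
```

View pics/s4.png

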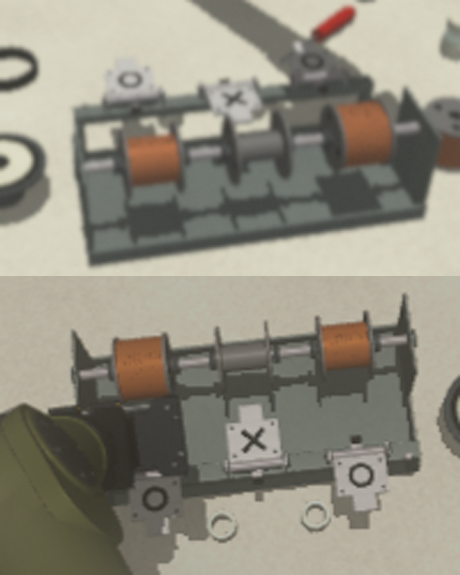

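The middle marker now lies flat on the far side with its cross face up, at (235,98) in the scene view and (253,440) in the top view. The other two markers still show their rings, both formers are in place, and the robot is clear of everything. Handing in.

```bash
python3 -c "
from bench import ctrl
print(ctrl.close_job())"
```

```text
the job is handed in; nothing more can be done
None
```

The middle marker, in front of the bare reel, is flipped flat on the far side with its cross face up. The other two markers still show their rings, I saw nothing else shifted, and I handed the job in at about 8.6 s.

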